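# Reverse the ratchet and press the capsules home

### The arm

A 6-joint arm with a two-finger parallel gripper is mounted at the origin on the work surface. World frame = base frame: x ahead of the robot, y to its left, z up, the work surface at z = 0. Lengths are in mm, angles in rad, forces in N, time in s.
With the tool pointing down it reaches from about 300 to 775 mm from the base axis. Payload 14.6 kg.
Tool frame: the origin (TCP) lies midway between the tips of the shut fingers; the grasp point (between the pads) lies 19 mm behind it; x points along the fingers, z is the direction in which the jaws open and shut, and the axes are right-handed (so a half turn about x gives the same grasp; the last joint's range is limited). The gripper opens to 94 mm and grips with 3 to 60 N. Pads are 16 mm wide; open, the fingers measure 119 mm over their backs; the gripper's body (75 mm by 177 mm) begins 78 mm behind the grasp point.
Start: joints at [-1.224, 0.3, 1.521, -0, 1.321, -0.067], TCP at [221.142, -503.572, 205.446] pointing down, gripper open.
Joint ranges: [-3.03, 3.03], [-0.79, 2.21], [0.23, 2.52], [-1.04, 4.18], [0, 3.07], [-2.55, 2.55]. Speed limits (rad/s): [2.22, 2.22, 2.57, 3.14, 3.14, 3.14].

### API

Orientations are given as [roll, pitch, yaw] about the fixed x, y, z axes, in that order (R = Rz(yaw) Ry(pitch) Rx(roll)).
In Python, from cell import * gives the robot as it stands.
- The arm moves only by the tool play_rows, never from a script. Its argument "motion" is one flat list of numbers, 7 for each row, row after row: the turn, a rotation vector about the tool's x, y, z in rad, then the shift along the tool's x, y, z in m, then the closure, from -1 (fully open) to 1 (shut), so that 0 is half open. In form: [rx, ry, rz, x, y, z, fingers, rx, ry, rz, x, y, z, fingers, ...]. A call has 1 to 20 rows; each row shifts and turns the pose as measured when the row begins, along the tool's axes as they then stand; what a row does not reach is not made up. A row lasts 1/10 s, in which the tool goes at most 50 mm and 8.59 degrees, less where a joint would pass 70% of its speed; a pose out of reach is approached as far as the arm can. A call with a gripper value outside its range is refused whole. The fingers move at their own pace and stop on an object; "newtons" is the grip in N (left out, the last holds). Time passes only in rows, so rows that do not move let the fingers close. It gives the time, the measured TCP pose, the force and the opening at its end, in the units of the state.
- read_state(): the state, without advancing time (a new reading comes with each control period).
- camera(name): name is "side" or "top"; returns (picture, depth): 384x512x3 uint8, blue, green, red; 384x512 float32, mm along the optical axis (not along the pixel's ray), 0 where there is no reading.
- camera_params(name): a dict with "fx", "fy", "cx", "cy" (pixels), "T" (4x4, takes a point from camera to world coordinates). Camera axes: x right, y down, z forward; pixel columns grow to the right and rows downward; lengths in mm; the calibration is good to about 2 mm. A picture is of the moment at which its call begins. camera_params takes no time and is no camera call.
- sign_off(): hands the job in, once; it reports no verdict.
Trained networks look in the newest picture that a camera, given by its name, has taken for a name from the list of things; names that differ only in an ending like _2 or _b are one class to them, and where a whole thing is asked for, a point or a joint stands for the part that bears it (a point fixed in the world has none). Each returns a list of dicts, best first, with "conf" (0 to 1); they miss things now and then, are a little off and sometimes report something else, mostly with a low value. They report only what shows in the picture. A call takes as long as a camera call.
- masks_of(camera, name): "region" (384x512 bool, what is visible of it).
- place_of(camera, name): "at" ([x, y, z] in mm, in the coordinates of the camera as it stood for that picture, good to about 4 mm: a listed point, or the origin of a listed thing).
The state is a dict: "clock": time; "joints": joint angles; "qd": joint speeds; "effort": joint torques, N m; "eef_pos": TCP position; "eef_rot": TCP orientation; "wrist_force": force on the tool from outside, world axes, zero at the start; "moment": the same for the moment, N m; "finger_gap": finger opening in mm.
Only numpy, scipy, OpenCV 4.12 (cv2) and the standard library are available. Lean on these libraries where they do the work, as an engineer would, in place of code of your own. Each camera call takes 0.05 s, during which the arm holds its last target.

### The job

The ratchet handle on the capsule press is still set to raise the platen. First, before the screw is turned at all, flip its small reversing lever to the other setting; then swing the handle anticlockwise (seen from above) to its stop to feel that it free-wheels and leaves the platen where it is; then work the handle back and forth until the turning clearly stiffens because the platen presses firmly on the capsules, without crushing them. Leave the lever in the pressing setting, let go, and leave the other things on the bench alone.

Things in the scene. Friction and masses are not known exactly. Their poses are not given: they have to be found in the camera images.
- press: White bench capsule press fixed to the table: base 200 x 250 mm, 40 mm high, two posts at y = +-100 mm, aluminium bridge across them (44 mm deep, top at 165 mm) carrying a ratchet on a vertical screw. Origin on the table under the screw's axis; z up, -x is its front, where the handle points at joint value 0. Turning the screw clockwise (from above) lowers the platen.
- handle (a joint): Steel ratchet handle turning about the screw's vertical axis. Radians, growing CLOCKWISE from above; 0 along the press's -x; stops at -0.65 and 0.65. Flat bar 20 mm wide, top 188.5 mm above the table, knob at its end. In the set direction it turns the screw, about 5 N at the knob (after up to 0.32 rad lost motion); the other way it free-wheels, clicking, at 0.5 to 3 N. Held still, less is felt.
- ratchet_top (a point): Centre of the top of the ratchet's round steel head, on the screw's axis, 191 mm above the table. Head radius 45 mm, with a neck 50 mm wide towards the handle. The point turns with the handle: its -x points along the handle to the knob.
- knob_mid (a point): Middle of the black round knob at the handle's end: diameter 24 mm, 190 to 232 mm above the table, axis upright, 148 mm from the screw's axis; the point is on its axis, 212 mm up. The knob spins freely on its pin, so a gripper holding it from above can follow the arc without turning.
- reverser (a joint): Black reversing lever on top of the ratchet, swings level about its pivot. Radians, 0 to 0.80: 0 = raise, tab leaning 0.40 rad to the handle's clockwise side (end about 15 mm off the centre line); 0.80 = press, leaning as far to the anticlockwise side. Over-centre spring, flips past 0.40. With a pawl resting on a tooth it may stand up to 0.28 short of either end, which is in order.
- reverser_tip (a point): Point near the end of the reversing lever's tab, 36 mm from the pivot, mid thickness, 203.5 mm above the table. The tab is 8 mm thick, 16 mm high (195 to 212 mm up) and reaches 40 mm from the pivot towards the screw's axis. To set it to press, push its end sideways from the clockwise to the anticlockwise side; about 2 N flips it (the harder if the handle is being pushed).
- reverser_pivot (a point): Upright pivot of the reversing lever, 16 mm diameter, as high as the tab, on the handle's centre line 50 mm from the screw's axis; the point is on its axis, 203.5 mm above the table.
- platen: Clear plastic pressing plate, 130 x 140 x 8 mm, hanging level from the screw under the bridge. Origin: centre of its underside. It sinks 4 mm per radian of screw turn and stays put when the handle is let go (the screw holds itself).
- platen_mid (a point): Centre of the platen's underside.
- tray: Sprung aluminium tray, 150 x 160 x 12 mm, under the platen, full of standing dark red capsules; origin: centre of its underside. Capsule tops lie 24 to 29 mm above it, differing by batch, so the touch must be felt; the platen starts 4 to 9 mm above them (2 to 3 strokes of the handle).
- tray_mid (a point): Middle of the tray's top. Once the platen touches the capsules the tray yields (60 N per mm) and the handle stiffens evenly, by about 6.5 N at the knob per radian. Right: 40 to 150 N on the capsules, felt as 1.2 to 3.8 N more at the knob than while the screw ran free, best about 2.5 N more; beyond that they are crushed.
- jar_a: White plastic jar with lid, 72 mm diameter, 85 mm high, bystander; origin under its centre.
- jar_b: White plastic jar with lid, 64 mm diameter, 80 mm high, bystander; origin under its centre.
- bottle_blue: Dark blue bottle, 68 mm diameter, 130 mm high, bystander; origin under its centre.
- dish: White shallow dish with loose capsules, 90 mm diameter, 16 mm high, beside the press, bystander; origin under its centre.
- tamper: Steel hand tamper, 40 mm foot, 66 mm high, beside the press, bystander; origin under its centre.
- spatula: Steel spatula, 190 mm long, with a black handle, bystander, lying on the table.
- beaker: Clear beaker, 68 mm diameter, 85 mm high, bystander; origin under its centre.
- spare_plate: Spare capsule plate with holes, 110 x 130 x 10 mm, bystander, lying on the table.

How it is judged (in metres and radians):
On the way, in this order (a step that is already met when the one before it is completed fails the run):
1. the reversing lever is flipped to the pressing side before the screw has been turned (platen within 1 mm of its start) (value of joint reverser above 0.47 rad and distance of platen_mid from where it was at the start of the episode below 0.001 m), for 0.2 s.
2. the handle is swung anticlockwise to (within 0.15 rad of) its stop, free-wheeling: the platen is still within 1 mm of its start (all of step 1 and value of joint handle below -0.5 rad), for 0.05 s.
At the end, for the whole second after the job is handed in: The platen presses on the capsules in the tray with 40 to 150 N, the handle at rest, the reversing lever on the pressing side (value above 0.47) (value of joint reverser above 0.47 rad and contact force between platen and tray between 40 and 150 N and velocity of joint handle between -0.05 and 0.05 rad/s); the robot touches nothing.
It fails at once if the capsules are crushed (more than 150 N between platen and tray) (contact force between platen and tray above 150 N).
It fails at once if a bystander is moved by more than 30 mm (distance of any of jar_a, jar_b, bottle_blue, dish, tamper, spatula, beaker, spare_plate from where it was at the start of the episode above 0.03 m).
It also fails if it takes over 69 s, if anything falls off the work surface, if the arm or the gripper's body presses on something with over 40 N, if the wrist force passes 120 N, or if a joint passes its speed limit or range.

## Working session

There is one attempt and no reset: what is moved stays moved. The work goes in short steps, Python scripts to look and compute and a tool call to move; the robot and the scene stay as the last step left them, time stands still between calls to the robot, and variables do not carry over. Pictures are saved under pics/ and viewed, and the job is handed in when it is done.

Besides the shell and the picture viewer there is one more tool, called by a JSON object that holds its "op" and its "data", one argument or row to a line. play_rows: Moves the arm, as the interface text tells. Its arguments: {"type":"object","properties":{"motion":{"type":"array","items":{"type":"number"}},"newtons":{"type":"number"}},"required":["motion"]}

```bash
ls; mkdir -p pics
cat > h.py <<'E'
from cell import *
import numpy as np, cv2
def toW(cam,p):
    T=np.array(camera_params(cam)["T"]); return (T@np.append(p,1))[:3]
E
python3 - <<'E'
from h import *
s=read_state(); print({k:np.round(v,3).tolist() for k,v in s.items()})
for c in ("top","side"):
    im,d=camera(c); cv2.imwrite(f"pics/{c}0.png",im)
    P=camera_params(c); print(c,np.round(P["T"],3).tolist(),P["fx"],P["cx"])
    for n in ["press","ratchet_top","knob_mid","reverser_tip","reverser_pivot","platen_mid"]:
        for r in place_of(c,n)[:2]: print(c,n,round(r["conf"],2),np.round(toW(c,r["at"]),1))
E
```

```text
pics
{'clock': 0.0, 'joints': [-1.224, 0.3, 1.522, 0.0, 1.321, -0.067], 'qd': [-0.0, 0.001, 0.0, -0.001, 0.0, 0.001], 'effort': [0.0, -53.181, -35.274, 0.071, 0.024, -0.0], 'eef_pos': [221.058, -503.319, 204.879], 'eef_rot': [3.055, 1.57, 1.898], 'wrist_force': [-0.396, -0.395, 0.887], 'moment': [-0.028, -0.03, -0.035], 'finger_gap': 93.731}
top [[0.022, -0.981, 0.191, 341.667], [-1.0, -0.025, -0.014, 17.023], [0.019, -0.19, -0.982, 1581.665], [0.0, 0.0, 0.0, 1.0]] 433.5517568435475 255.6485660552179
top press 0.82 [647.1  11.6   3.4]
top ratchet_top 0.91 [645.6  13.8 191.2]
top ratchet_top 0.58 [816.9  40.    3.3]
top knob_mid 0.7 [ 618.9 -143.9    5.6]
top knob_mid 0.39 [510.3  80.5 210. ]
top reverser_tip 0.6 [641.7  35.7 205. ]
top reverser_pivot 0.67 [645.4  16.9  77.1]
top reverser_pivot 0.56 [604.3  41.1 205.3]
top platen_mid 0.82 [645.3  11.   81.5]
side [[0.977, -0.111, 0.183, 366.923], [-0.214, -0.536, 0.816, -1078.124], [0.008, -0.837, -0.548, 880.115], [0.0, 0.0, 0.0, 1.0]] 451.8992181055446 247.2607291042646
side ratchet_top 0.61 [648.3  13.5 192.5]
side ratchet_top 0.17 [641.9  11.8  42.9]
side knob_mid 0.63 [514.2  79.8 212.6]
side reverser_tip 0.44 [638.8  38.  204.1]
side reverser_pivot 0.64 [597.9  38.1 203.4]
side platen_mid 0.86 [644.9  18.9  76.8]
```

Run:
```python
import cv2
im=cv2.imread("pics/top0.png"); cv2.imwrite("pics/topb.png",cv2.resize(im[20:330,120:400],None,fx=2,fy=1.9,interpolation=cv2.INTER_CUBIC))
```

```text
(no output)
```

View pics/topb.png

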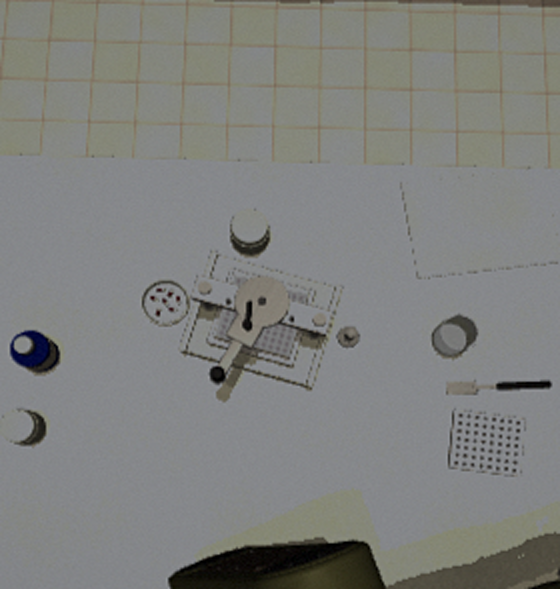

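View pics/side0.png

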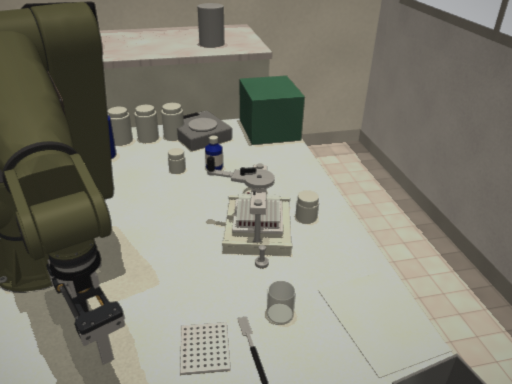

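```bash
cat >> h.py <<'E'
from scipy.spatial.transform import Rotation as Ro
A=np.array([647.,13.5])
def pose():
    s=read_state(); return np.array(s["eef_pos"]),Ro.from_euler("xyz",s["eef_rot"]).as_matrix(),s
def tool(dw):  # world shift mm -> tool shift m
    p,R,s=pose(); return np.round(R.T@np.array(dw,float)/1000,4).tolist()
def deproj(c,u,v,d):
    P=camera_params(c); return toW(c,[(u-P["cx"])/P["fx"]*d,(v-P["cy"])/P["fy"]*d,d])
E
python3 - <<'E'
from h import *
p,R,s=pose(); print(np.round(R,3))
# top-camera depth: points in height bands near press
im,_=camera("top"); _,d=camera("top"); P=camera_params("top")
v,u=np.mgrid[:384,:512]; X=np.stack([(u-P["cx"])/P["fx"]*d,(v-P["cy"])/P["fy"]*d,d,np.ones_like(d)],-1)@np.array(P["T"]).T
near=(np.hypot(X[...,0]-A[0],X[...,1]-A[1])<200)&(d>0)
g=im.max(-1)
for lo,hi in((183,197),(200,218),(222,240)):
    m=near&(X[...,2]>lo)&(X[...,2]<hi); print(lo,hi,m.sum(),np.round(X[m][:,:3].mean(0),1))
m=near&(X[...,2]>183)&(X[...,2]<197)&(np.hypot(X[...,0]-A[0],X[...,1]-A[1])<60)
print("head bbox",X[m][:,:2].min(0),X[m][:,:2].max(0))
m=near&(X[...,2]>200)&(X[...,2]<240)
print(np.round(np.c_[X[m][:,:3],g[m]],0).tolist())
for n in("knob_mid","reverser_tip","reverser_pivot","ratchet_top"):
    r=masks_of("top",n)
    for q in r[:2]:
        mm=q["region"]; print(n,q["conf"],mm.sum(),np.round(np.median(X[mm][:,:3],0),1))
E
```

```text
[[-0.     0.916  0.402]
 [ 0.     0.402 -0.916]
 [-1.    -0.    -0.   ]]
183 197 779 [620.9  25.9 190.8]
200 218 57 [603.2  40.5 209.2]
222 240 44 [512.7  82.4 231. ]
head bbox [588.51452672 -29.83901539] [686.78624188  59.04022901]
[[638.0, 39.0, 206.0, 64.0], [638.0, 35.0, 210.0, 15.0], [636.0, 32.0, 217.0, 0.0], [635.0, 39.0, 209.0, 46.0], [635.0, 35.0, 209.0, 8.0], [633.0, 32.0, 215.0, 3.0], [637.0, 13.0, 201.0, 80.0], [630.0, 38.0, 214.0, 45.0], [631.0, 35.0, 208.0, 15.0], [631.0, 32.0, 210.0, 9.0], [630.0, 42.0, 200.0, 136.0], [626.0, 38.0, 217.0, 45.0], [627.0, 35.0, 212.0, 12.0], [629.0, 32.0, 203.0, 0.0], [624.0, 38.0, 209.0, 42.0], [624.0, 35.0, 215.0, 15.0], [624.0, 32.0, 211.0, 5.0], [619.0, 38.0, 219.0, 40.0], [622.0, 35.0, 208.0, 16.0], [623.0, 32.0, 203.0, 18.0], [619.0, 51.0, 200.0, 101.0], [618.0, 38.0, 210.0, 29.0], [618.0, 35.0, 211.0, 15.0], [614.0, 38.0, 212.0, 34.0], [614.0, 35.0, 214.0, 13.0], [610.0, 38.0, 216.0, 33.0], [611.0, 35.0, 213.0, 13.0], [608.0, 38.0, 208.0, 20.0], [608.0, 35.0, 209.0, 17.0], [604.0, 44.0, 214.0, 68.0], [603.0, 41.0, 216.0, 21.0], [6
[... 1506 characters left out ...]
[507.0, 88.0, 230.0, 11.0], [507.0, 85.0, 228.0, 19.0], [506.0, 82.0, 236.0, 21.0], [507.0, 79.0, 230.0, 19.0], [507.0, 76.0, 229.0, 10.0], [508.0, 73.0, 226.0, 0.0], [507.0, 93.0, 205.0, 70.0], [504.0, 88.0, 229.0, 18.0], [503.0, 85.0, 235.0, 4.0], [504.0, 82.0, 233.0, 9.0], [504.0, 79.0, 230.0, 4.0], [505.0, 76.0, 226.0, 0.0], [507.0, 73.0, 206.0, 7.0], [504.0, 90.0, 200.0, 63.0], [502.0, 85.0, 221.0, 20.0], [502.0, 82.0, 223.0, 3.0], [502.0, 79.0, 218.0, 13.0], [503.0, 76.0, 218.0, 22.0]]
knob_mid 0.58 46 [510.3  82.  231.1]
reverser_tip 0.45 380 [799.1  40.9  83. ]
reverser_tip 0.36 52 [610.4  35.4 209.8]
reverser_pivot 0.47 43 [613.8  35.4 210.3]
ratchet_top 0.71 972 [618.6  31.3 191.1]
```

```bash
sed -i 's/^A=.*/A=np.array([644.,14.5])/' h.py
python3 - <<'E'
from h import *
p,R,s=pose(); w=(np.array([648,59.6,300])-p)/16
for i in range(16):
    print([-0.144,0,0]+np.round(R.T@w/1000,3).tolist()+[1]); R=R@Ro.from_rotvec([-.144,0,0]).as_matrix()
print(R)
E
```

```text
[-0.144, 0, 0, -0.006, 0.039, -0.022, 1]
[-0.144, 0, 0, -0.006, 0.041, -0.016, 1]
[-0.144, 0, 0, -0.006, 0.043, -0.01, 1]
[-0.144, 0, 0, -0.006, 0.044, -0.003, 1]
[-0.144, 0, 0, -0.006, 0.044, 0.003, 1]
[-0.144, 0, 0, -0.006, 0.043, 0.009, 1]
[-0.144, 0, 0, -0.006, 0.041, 0.015, 1]
[-0.144, 0, 0, -0.006, 0.039, 0.021, 1]
[-0.144, 0, 0, -0.006, 0.035, 0.027, 1]
[-0.144, 0, 0, -0.006, 0.031, 0.031, 1]
[-0.144, 0, 0, -0.006, 0.026, 0.035, 1]
[-0.144, 0, 0, -0.006, 0.021, 0.039, 1]
[-0.144, 0, 0, -0.006, 0.015, 0.041, 1]
[-0.144, 0, 0, -0.006, 0.009, 0.043, 1]
[-0.144, 0, 0, -0.006, 0.003, 0.044, 1]
[-0.144, 0, 0, -0.006, -0.004, 0.044, 1]
[[ 2.41176205e-06 -9.11540794e-01  4.11209657e-01]
 [-1.62822303e-05  4.11209656e-01  9.11540793e-01]
 [-1.00000000e+00 -8.89382982e-06 -1.38501773e-05]]
```

{"op": "play_rows", "data": {
  "motion": [-0.144,0,0,-0.006,0.039,-0.022,1,-0.144,0,0,-0.006,0.041,-0.016,1,-0.144,0,0,-0.006,0.043,-0.01,1,-0.144,0,0,-0.006,0.044,-0.003,1,-0.144,0,0,-0.006,0.044,0.003,1,-0.144,0,0,-0.006,0.043,0.009,1,-0.144,0,0,-0.006,0.041,0.015,1,-0.144,0,0,-0.006,0.039,0.021,1,-0.144,0,0,-0.006,0.035,0.027,1,-0.144,0,0,-0.006,0.031,0.031,1,-0.144,0,0,-0.006,0.026,0.035,1,-0.144,0,0,-0.006,0.021,0.039,1,-0.144,0,0,-0.006,0.015,0.041,1,-0.144,0,0,-0.006,0.009,0.043,1],
  "newtons": 40
}}

```text
clock: 2.4
eef_pos: [586.8, 17.3, 293.3]
eef_rot: [-1.019, 1.568, -0.089]
wrist_force: [-0.7, -0.5, 0.1]
finger_gap: 0.8
```

Run:
```python
from h import *
p,R,s=pose(); print(np.round(p,1),np.round(R,3),np.round(s["joints"],2),s["clock"],s["wrist_force"])
print(tool(np.array([648,59.6,260])-p), "ang z",np.degrees(np.arctan2(R[1,2],R[0,2])))
```

```text
[586.8  17.3 293.3] [[ 0.003 -0.802  0.598]
 [-0.     0.598  0.802]
 [-1.    -0.002  0.001]] [-0.03  0.34  1.27 -0.    1.53 -0.96] 2.4 [-0.69925699 -0.50797776  0.12622618]
[0.0335, -0.0237, 0.0705] ang z 53.29073343476093
```

{"op": "play_rows", "data": {
  "motion": [-0.085,0,0,0.01,-0.012,0.035,1,-0.085,0,0,0.01,-0.014,0.035,1,0,0,0,0,0,0,1]
}}

```text
clock: 2.7
eef_pos: [651.1, 67.9, 272.5]
eef_rot: [-1.074, 1.567, 0.044]
wrist_force: [-0.6, -0.8, -0.5]
finger_gap: 0.4
```

Run:
```python
from h import *
p,R,s=pose(); print(np.round(p,1),np.round(R,3),np.round(s["joints"],2),s["clock"],s["wrist_force"])
print(tool(np.array([648,59.6,199])-p), "ang z",np.degrees(np.arctan2(R[1,2],R[0,2])))
```

```text
[651.1  67.9 272.5] [[ 0.003 -0.899  0.437]
 [ 0.     0.437  0.899]
 [-1.    -0.003  0.002]] [ 0.05  0.51  1.08 -0.    1.55 -1.07] 2.7 [-0.586863   -0.75031642 -0.51990631]
[0.0735, -0.0006, -0.009] ang z 64.06450361935201
```

{"op": "play_rows", "data": {
  "motion": [0,0,0,0.03,0,0,1,0,0,0,0.03,0,0,1,0,0,0,0.011,0,0,1,0,0,0,0,0,0,1]
}}

```text
clock: 3.1
eef_pos: [651.4, 67.9, 200.1]
eef_rot: [-1.123, 1.567, -0.006]
wrist_force: [-0.1, -0.0, -0.0]
finger_gap: 0.5
```

```bash
cat >> h.py <<'E'
def lev(p,phi=2.667):
    u=np.array([np.cos(phi),np.sin(phi)]); c=np.array([np.sin(phi),-np.cos(phi)]); r=p[:2]-A
    return "dist from pivot %.1f lateral(cw+) %.1f z %.1f"%(50-r@u,r@c,p[2])
E
python3 - <<'E'
from h import *
p,R,s=pose(); print(lev(p),s["clock"],np.round(s["wrist_force"],2))
im,_=camera("side"); cv2.imwrite("pics/side1.png",cv2.resize(im[130:290,180:340],None,fx=3.5,fy=3.5,interpolation=cv2.INTER_CUBIC))
E
```

```text
dist from pivot 32.2 lateral(cw+) 50.9 z 200.1 3.1 [-0.06 -0.04 -0.02]
```

View pics/side1.png

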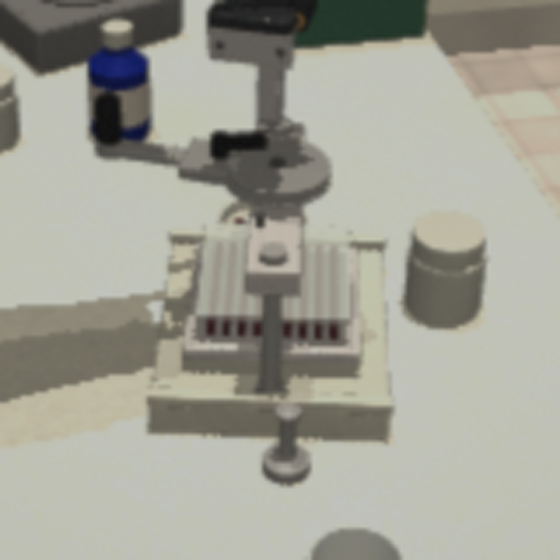

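The gripper's fingers stand behind the lever tab (crop ~(270,100)), with the tab at (240,145), as planned. Now the push.

{"op": "play_rows", "data": {
  "motion": [0,0,0,0,0,-0.01,1,0,0,0,0,0,-0.009,1,0,0,0,0,0,-0.004,1]
}}

```text
clock: 3.45
eef_pos: [641.9, 45.5, 205.4]
eef_rot: [-1.086, 1.559, 0.031]
wrist_force: [2.5, 2.3, 0.8]
finger_gap: 0.3
```

{"op": "play_rows", "data": {
  "motion": [0,0,0,0,0,-0.004,1,0,0,0,0,0,-0.004,1]
}}

```text
clock: 3.65
eef_pos: [638.7, 37.3, 207.2]
eef_rot: [-1.063, 1.556, 0.052]
wrist_force: [1.4, 1.7, 0.6]
finger_gap: 0.5
```

Run:
```python
from h import *
p,R,s=pose(); print(lev(p),s["clock"],np.round(s["wrist_force"],2))
```

```text
dist from pivot 34.8 lateral(cw+) 17.9 z 207.2 3.65 [1.42 1.66 0.62]
```

{"op": "play_rows", "data": {
  "motion": [0,0,0,0.003,0,-0.004,1,0,0,0,0.003,0,-0.004,1]
}}

```text
clock: 3.85
eef_pos: [635.7, 29.8, 202.5]
eef_rot: [-1.041, 1.552, 0.075]
wrist_force: [2.0, 6.3, 13.0]
finger_gap: 0.4
```

Run:
```python
from h import *
p,R,s=pose(); print(lev(p),s["clock"],np.round(s["wrist_force"],2))
im,_=camera("side"); cv2.imwrite("pics/side2.png",cv2.resize(im[130:210,200:300],None,fx=6,fy=6,interpolation=cv2.INTER_CUBIC))
```

```text
dist from pivot 35.6 lateral(cw+) 9.8 z 202.5 3.85 [ 1.99  6.25 13.01]
```

View pics/side2.png

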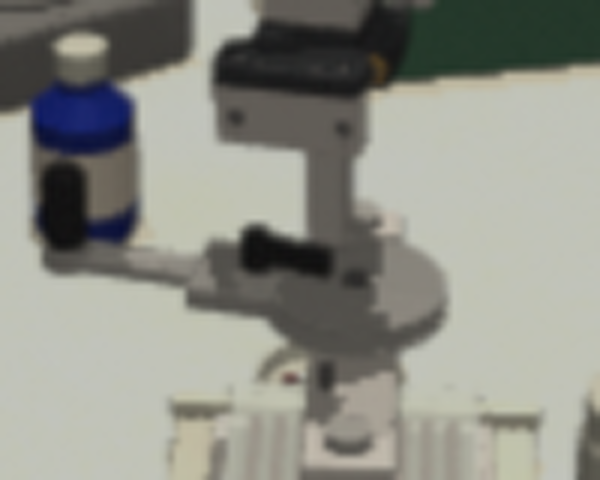

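{"op": "play_rows", "data": {
  "motion": [0,0,0,-0.004,0,0.002,1,0,0,0,-0.01,0,0.01,1,0,0,0,-0.03,0,0.01,0,0,0,0,-0.04,0,0,-1,0,0,0,-0.01,-0.0,0,-1]
}}

```text
clock: 4.4
eef_pos: [643.0, 51.1, 297.8]
eef_rot: [-1.096, 1.561, 0.02]
wrist_force: [0.2, -0.3, -0.2]
finger_gap: 21.0
```

Run:
```python
from h import *
p,R,s=pose(); print(np.round(p,1),s["clock"],np.round(s["wrist_force"],2),np.round(R,3))
im,_=camera("side"); cv2.imwrite("pics/side3.png",cv2.resize(im[130:210,200:300],None,fx=6,fy=6,interpolation=cv2.INTER_CUBIC))
for n in("knob_mid","reverser_tip","reverser_pivot"):
    for r in place_of("side",n)[:2]: print(n,round(r["conf"],2),np.round(toW("side",r["at"]),1),lev(toW("side",r["at"])))
print(tool(np.array([512.7,82,270])-p))
```

```text
[643.   51.1 297.8] 4.4 [ 0.21 -0.27 -0.2 ] [[ 0.01  -0.898  0.44 ]
 [ 0.     0.44   0.898]
 [-1.    -0.009  0.005]]
knob_mid 0.6 [505.9  69.8 214.5] dist from pivot -98.1 lateral(cw+) -13.9 z 214.5
reverser_tip 0.72 [511.5  70.3 214.7] dist from pivot -93.3 lateral(cw+) -10.9 z 214.7
reverser_tip 0.47 [627.3  11.5 201.5] dist from pivot 36.6 lateral(cw+) -10.3 z 201.5
reverser_pivot 0.58 [600.7  33.9 200.9] dist from pivot 2.6 lateral(cw+) -2.5 z 200.9
[0.0275, 0.1306, -0.0296]
```

View pics/side3.png

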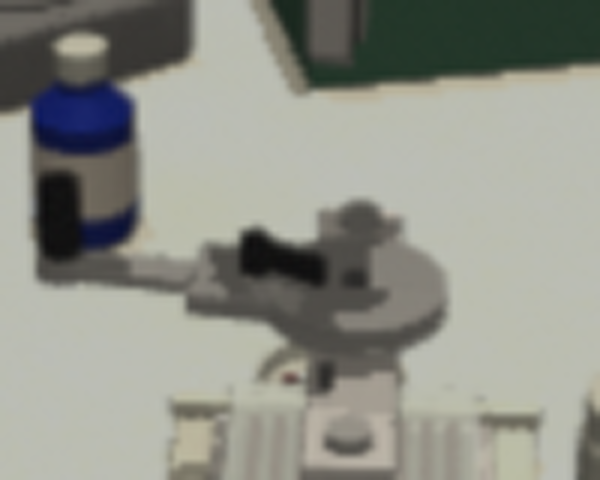

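{"op": "play_rows", "data": {
  "motion": [0,0,0,0.003,0.035,-0.011,-1,0,0,0,0.003,0.035,-0.011,-1,0,0,0,0.003,0.033,-0.011,-1,0,0,0,0.003,0.027,-0.008,-1,0,0,0,0,0,0,-1]
}}

```text
clock: 5.1
eef_pos: [499.9, 71.1, 268.3]
eef_rot: [2.096, 1.557, -3.073]
wrist_force: [1.4, -0.9, 0.1]
finger_gap: 77.0
```

Run:
```python
from h import *
p,R,s=pose(); print(np.round(p,1),s["clock"],np.round(s["wrist_force"],2),s["finger_gap"])
im,_=camera("side"); cv2.imwrite("pics/side4.png",cv2.resize(im[90:210,180:300],None,fx=5,fy=5,interpolation=cv2.INTER_CUBIC))
for n in("knob_mid",):
    for r in place_of("side",n)[:2]: print(n,round(r["conf"],2),np.round(toW("side",r["at"]),1))
print(tool(np.array([508,71,198])-p))
```

```text
[499.9  71.1 268.3] 5.1 [ 1.4  -0.9   0.05] 77.00732301653855
knob_mid 0.66 [509.9  67.  213.7]
[0.0702, -0.0081, 0.0039]
```

View pics/side4.png

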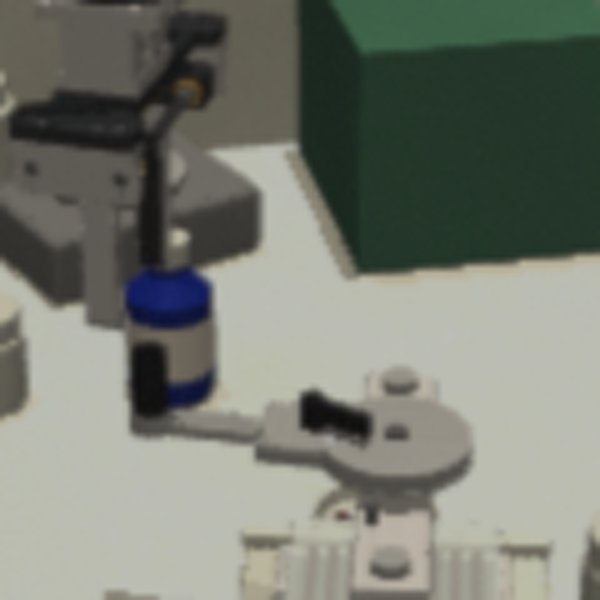

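{"op": "play_rows", "data": {
  "motion": [0,0,0,0.02,-0.004,0.001,-1,0,0,0,0.025,-0.004,0.001,-1,0,0,0,0.02,0,0,-1,0,0,0,0.002,0,0,-1]
}}

```text
clock: 5.6
eef_pos: [513.0, 67.9, 197.6]
eef_rot: [2.119, 1.557, -3.052]
wrist_force: [-0.5, -0.3, -0.2]
finger_gap: 94.4
```

Run:
```python
from h import *
p,R,s=pose(); print(np.round(p,1),s["clock"],np.round(s["wrist_force"],2),s["finger_gap"],np.round(R,3))
print(tool(np.array([508,69,198])-p))
```

```text
[513.   67.9 197.6] 5.6 [-0.45 -0.26 -0.19] 94.38186840903624 [[-0.014 -0.896  0.443]
 [-0.001  0.443  0.897]
 [-1.     0.012 -0.007]]
[-0.0004, 0.0049, -0.0013]
```

{"op": "play_rows", "data": {
  "motion": [0,0,0,0,0.004,0,0,0,0,0,0,0,0,1,0,0,0,0,0,0,1,0,0,0,0,0,0,1,0,0,0,0,0,0,1],
  "newtons": 30
}}

```text
clock: 6.1
eef_pos: [511.1, 69.7, 199.8]
eef_rot: [2.129, 1.559, -3.042]
wrist_force: [1.1, 0.5, 1.2]
finger_gap: 57.5
```

Run:
```python
from h import *
p,R,s=pose(); print(np.round(p,1),s["clock"],np.round(s["wrist_force"],2),s["finger_gap"],np.round(R,3))
```

```text
[511.1  69.7 199.8] 6.1 [1.11 0.5  1.22] 57.48109873467613 [[-0.012 -0.896  0.443]
 [-0.001  0.443  0.896]
 [-1.     0.01  -0.006]]
```

{"op": "play_rows", "data": {
  "motion": [0,0,0,0,0,0,1,0,0,0,0,0,0,1,0,0,0,0,0,0,1,0,0,0,0,0,0,1,0,0,0,0,0,0,1]
}}

```text
clock: 6.6
eef_pos: [511.3, 69.7, 200.5]
eef_rot: [2.131, 1.56, -3.041]
wrist_force: [-0.2, -0.3, -0.6]
finger_gap: 23.1
```

```bash
cat >> h.py <<'E'
RK=148.; YAW=-0.294
def ang(p):  # handle direction angle
    r=p[:2]-A; return np.arctan2(r[1],r[0])%(2*np.pi), np.hypot(*r)
def arc(dval,n,z=199):  # plan: handle value change dval (cw+) over n rows, from measured
    p,R,s=pose(); a,r=ang(p); prev=p.copy()
    cur=p
    for i in range(1,n+1):
        b=a-dval*i/n; t=np.append(A+RK*np.array([np.cos(b),np.sin(b)]),p[2]+(z-p[2])*i/n)
        print(np.round(R.T@(t-cur)/1000,4).tolist()); cur=t
def st():
    p,R,s=pose(); a,r=ang(p); f=np.array(s["wrist_force"])
    t=np.array([np.sin(a),-np.cos(a)]) # cw direction
    print("clk %.2f val~%.3f r %.1f z %.1f gap %.1f | F_cw %.2f F_rad %.2f Fz %.2f rx-yaw %.3f"%(s["clock"],np.pi+YAW-a,r,p[2],s["finger_gap"],f[:2]@t,f[:2]@(p[:2]-A)/r,f[2],np.arctan2(R[1,2],R[0,2])))
E
python3 - <<'E'
from h import *
st(); arc(-0.6,10)
E
```

```text
clk 6.60 val~0.100 r 143.7 z 200.5 gap 23.1 | F_cw -0.34 F_rad 0.05 Fz -0.58 rx-yaw 1.112
[0.0002, 0.0034, -0.0091]
[0.0002, -0.0014, -0.0088]
[0.0002, -0.0019, -0.0087]
[0.0002, -0.0024, -0.0085]
[0.0002, -0.0029, -0.0084]
[0.0002, -0.0034, -0.0082]
[0.0002, -0.0039, -0.008]
[0.0002, -0.0044, -0.0077]
[0.0002, -0.0048, -0.0074]
[0.0001, -0.0053, -0.0071]
```

```bash
sed -i 's/^A=.*/A=np.array([648.,13.])/' h.py
python3 - <<'E'
from h import *
st(); arc(-0.6,10)
E
```

```text
clk 6.60 val~0.099 r 148.0 z 200.5 gap 23.1 | F_cw -0.34 F_rad 0.05 Fz -0.58 rx-yaw 1.112
[0.0002, -0.0008, -0.0088]
[0.0002, -0.0014, -0.0088]
[0.0002, -0.0019, -0.0087]
[0.0002, -0.0024, -0.0085]
[0.0002, -0.0029, -0.0084]
[0.0002, -0.0034, -0.0082]
[0.0002, -0.0039, -0.008]
[0.0002, -0.0044, -0.0077]
[0.0002, -0.0048, -0.0074]
[0.0001, -0.0053, -0.0071]
```

{"op": "play_rows", "data": {
  "motion": [0,0,0,0,-0.001,-0.009,1,0,0,0,0,-0.0014,-0.009,1,0,0,0,0,-0.002,-0.009,1,0,0,0,0,-0.0024,-0.0085,1,0,0,0,0,-0.003,-0.0085,1]
}}

```text
clock: 7.1
eef_pos: [500.3, 22.8, 200.6]
eef_rot: [2.134, 1.562, -3.037]
wrist_force: [6.6, 0.2, -4.4]
finger_gap: 23.3
```

Run:
```python
from h import *
st(); print(pose()[0]); arc(-0.3,5)
```

```text
clk 7.10 val~-0.228 r 148.0 z 200.6 gap 23.3 | F_cw 0.64 F_rad -6.55 Fz -4.42 rx-yaw 1.112
[500.2820524   22.75182466 200.57209525]
[0.0003, -0.0037, -0.0081]
[0.0003, -0.0041, -0.0079]
[0.0003, -0.0046, -0.0076]
[0.0003, -0.005, -0.0073]
[0.0003, -0.0055, -0.007]
```

{"op": "play_rows", "data": {
  "motion": [0,0,0,0,-0.005,-0.008,1,0,0,0,0,-0.0045,-0.008,1,0,0,0,0,-0.005,-0.0075,1,0,0,0,0,-0.005,-0.0075,1]
}}

```text
clock: 7.5
eef_pos: [503.1, -17.0, 200.6]
eef_rot: [1.999, 1.56, 3.11]
wrist_force: [8.3, 2.3, -4.6]
finger_gap: 23.2
```

Run:
```python
from h import *
st(); print(pose()[0]); arc(-0.2,4)
im,_=camera("side"); cv2.imwrite("pics/side5.png",cv2.resize(im[90:210,180:300],None,fx=5,fy=5,interpolation=cv2.INTER_CUBIC))
```

```text
clk 7.50 val~-0.498 r 148.0 z 200.6 gap 23.2 | F_cw 0.61 F_rad -8.59 Fz -4.62 rx-yaw 1.111
[503.11443898 -17.0353161  200.57456912]
[0.0004, -0.0047, -0.0057]
[0.0004, -0.005, -0.0055]
[0.0004, -0.0053, -0.0052]
[0.0004, -0.0055, -0.0049]
```

View pics/side5.png

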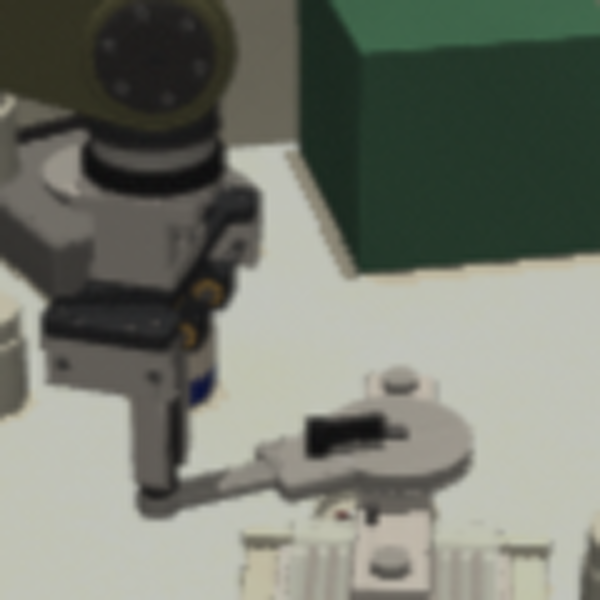

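{"op": "play_rows", "data": {
  "motion": [0,0,0,0,-0.006,-0.0055,1,0,0,0,0,-0.006,-0.005,1]
}}

```text
clock: 7.75
eef_pos: [508.3, -34.4, 200.4]
eef_rot: [2.041, 1.556, -3.131]
wrist_force: [-9.0, 2.7, 6.9]
finger_gap: 23.3
```

Run:
```python
from h import *
st(); arc(-0.1,2)
```

```text
clk 7.75 val~-0.621 r 147.6 z 200.4 gap 23.3 | F_cw 5.47 F_rad 7.64 Fz 6.87 rx-yaw 1.111
[0.0007, -0.0051, -0.0054]
[0.0007, -0.0056, -0.0048]
```

Run:
```python
from h import *
im,_=camera("side"); st(); arc(0.6,10)
for n in("knob_mid","reverser_tip","reverser_pivot","ratchet_top","platen_mid"):
    for r in place_of("side",n)[:1]: print(n,round(r["conf"],2),np.round(toW("side",r["at"]),1))
```

```text
clk 7.80 val~-0.628 r 147.6 z 200.4 gap 23.2 | F_cw -0.22 F_rad 9.31 Fz 5.23 rx-yaw 1.111
[0.0002, 0.0064, 0.0061]
[0.0002, 0.0057, 0.0068]
[0.0002, 0.0053, 0.0071]
[0.0002, 0.0049, 0.0074]
[0.0001, 0.0044, 0.0077]
[0.0001, 0.004, 0.0079]
[0.0001, 0.0035, 0.0082]
[0.0001, 0.003, 0.0084]
[0.0001, 0.0025, 0.0085]
[0.0001, 0.002, 0.0087]
knob_mid 0.59 [506.5 -34.4 213.8]
reverser_tip 0.49 [633.5   1.5 199.6]
reverser_pivot 0.6 [600.9  -3.2 203.5]
ratchet_top 0.78 [649.4  11.9 193.1]
platen_mid 0.69 [649.7  12.4  76.2]
```

{"op": "play_rows", "data": {
  "motion": [0,0,0,0,-0.003,-0.004,1,0,0,0,0,-0.003,-0.004,1]
}}

```text
clock: 8.25
eef_pos: [511.3, -43.5, 200.5]
eef_rot: [1.748, 1.558, 2.86]
wrist_force: [0.2, 39.4, 1.2]
finger_gap: 23.2
```

Run:
```python
from h import *
st(); arc(0.6,10)
```

```text
clk 8.25 val~-0.686 r 147.9 z 200.5 gap 23.2 | F_cw 36.34 F_rad -15.29 Fz 1.19 rx-yaw 1.112
[0.0002, 0.0066, 0.006]
[0.0002, 0.0061, 0.0064]
[0.0002, 0.0057, 0.0068]
[0.0002, 0.0053, 0.0071]
[0.0002, 0.0049, 0.0074]
[0.0002, 0.0044, 0.0077]
[0.0002, 0.004, 0.008]
[0.0002, 0.0035, 0.0082]
[0.0002, 0.003, 0.0084]
[0.0002, 0.0025, 0.0085]
```

{"op": "play_rows", "data": {
  "motion": [0,0,0,0,0.006,0.006,1,0,0,0,0,0.006,0.0065,1,0,0,0,0,0.0055,0.007,1,0,0,0,0,0.005,0.007,1,0,0,0,0,0.005,0.0075,1]
}}

```text
clock: 8.75
eef_pos: [501.0, -2.4, 200.6]
eef_rot: [2.068, 1.557, -3.105]
wrist_force: [0.8, -4.7, -0.8]
finger_gap: 23.5
```

```bash
sed -i 's/YAW=-0.294/YAW=-0.264/' h.py
python3 - <<'E'
from h import *
st(); arc(0.6,10)
E
```

```text
clk 8.75 val~-0.368 r 147.8 z 200.6 gap 23.5 | F_cw -4.72 F_rad -0.30 Fz -0.80 rx-yaw 1.110
[0.0002, 0.0047, 0.0075]
[0.0002, 0.0041, 0.0079]
[0.0001, 0.0036, 0.0081]
[0.0001, 0.0031, 0.0083]
[0.0001, 0.0026, 0.0085]
[0.0001, 0.0021, 0.0086]
[0.0001, 0.0015, 0.0087]
[0.0001, 0.001, 0.0088]
[0.0001, 0.0005, 0.0089]
[0.0001, -0.0, 0.0089]
```

Engaged, about 4.7 N. Continue, reading in short calls.

{"op": "play_rows", "data": {
  "motion": [0,0,0,0,0.0045,0.0075,1,0,0,0,0,0.004,0.008,1,0,0,0,0,0.0035,0.008,1]
}}

```text
clock: 9.05
eef_pos: [500.6, 24.1, 200.5]
eef_rot: [2.387, 1.557, -2.786]
wrist_force: [0.2, -4.7, 0.5]
finger_gap: 23.3
```

Run:
```python
from h import *
st(); arc(0.36,6)
```

```text
clk 9.05 val~-0.189 r 147.9 z 200.5 gap 23.3 | F_cw -4.68 F_rad -0.56 Fz 0.51 rx-yaw 1.110
[0.0002, 0.0032, 0.0083]
[0.0002, 0.0026, 0.0085]
[0.0002, 0.0021, 0.0086]
[0.0002, 0.0016, 0.0087]
[0.0002, 0.001, 0.0088]
[0.0002, 0.0005, 0.0089]
```

{"op": "play_rows", "data": {
  "motion": [0,0,0,0,0.003,0.0085,1,0,0,0,0,0.0025,0.0085,1,0,0,0,0,0.002,0.0085,1]
}}

```text
clock: 9.35
eef_pos: [504.9, 50.5, 200.5]
eef_rot: [2.639, 1.555, -2.534]
wrist_force: [-0.3, -5.3, 0.4]
finger_gap: 23.2
```

Run:
```python
from h import *
st(); arc(0.36,6)
```

```text
clk 9.35 val~-0.007 r 147.9 z 200.5 gap 23.2 | F_cw -5.21 F_rad -1.07 Fz 0.39 rx-yaw 1.110
[0.0002, 0.0016, 0.0087]
[0.0001, 0.001, 0.0088]
[0.0001, 0.0005, 0.0089]
[0.0001, -0.0001, 0.0089]
[0.0001, -0.0006, 0.0089]
[0.0001, -0.0011, 0.0088]
```

{"op": "play_rows", "data": {
  "motion": [0,0,0,0,0.0015,0.0087,1,0,0,0,0,0.001,0.0088,1,0,0,0,0,0.0005,0.0088,1]
}}

```text
clock: 9.65
eef_pos: [514.0, 75.8, 200.5]
eef_rot: [2.841, 1.554, -2.331]
wrist_force: [-0.9, -6.0, 1.3]
finger_gap: 23.3
```

Run:
```python
from h import *
st(); arc(0.36,6)
```

```text
clk 9.65 val~0.174 r 148.0 z 200.5 gap 23.3 | F_cw -5.81 F_rad -1.71 Fz 1.28 rx-yaw 1.111
[0.0001, -0.0001, 0.0089]
[0.0001, -0.0006, 0.0089]
[0.0001, -0.0011, 0.0088]
[0.0001, -0.0017, 0.0087]
[0.0001, -0.0022, 0.0086]
[0.0001, -0.0027, 0.0085]
```

{"op": "play_rows", "data": {
  "motion": [0,0,0,0,0,0.0088,1,0,0,0,0,-0.0005,0.0088,1,0,0,0,0,-0.001,0.0088,1]
}}

```text
clock: 9.95
eef_pos: [527.5, 99.0, 200.5]
eef_rot: [3.029, 1.552, -2.144]
wrist_force: [-0.4, -6.4, 1.9]
finger_gap: 23.3
```

Run:
```python
from h import *
st(); arc(0.36,6)
```

```text
clk 9.95 val~0.356 r 148.0 z 200.5 gap 23.3 | F_cw -5.44 F_rad -3.40 Fz 1.87 rx-yaw 1.111
[0.0001, -0.0017, 0.0087]
[0.0001, -0.0022, 0.0086]
[0.0001, -0.0027, 0.0085]
[0.0001, -0.0032, 0.0083]
[0.0001, -0.0037, 0.0081]
[0.0001, -0.0042, 0.0078]
```

{"op": "play_rows", "data": {
  "motion": [0,0,0,0,-0.0018,0.0086,1,0,0,0,0,-0.0025,0.0086,1]
}}

```text
clock: 10.15
eef_pos: [538.9, 113.0, 200.5]
eef_rot: [3.064, 1.55, -2.108]
wrist_force: [-2.6, -4.2, 3.6]
finger_gap: 23.5
```

Run:
```python
from h import *
st(); arc(0.12,2)
```

```text
clk 10.15 val~0.478 r 148.0 z 200.5 gap 23.5 | F_cw -4.86 F_rad -0.95 Fz 3.59 rx-yaw 1.111
[0.0006, -0.0027, 0.0085]
[0.0006, -0.0032, 0.0083]
```

{"op": "play_rows", "data": {
  "motion": [0,0,0,0,-0.003,0.0084,1,0,0,0,0,-0.0035,0.008,1]
}}

```text
clock: 10.35
eef_pos: [551.8, 125.6, 200.6]
eef_rot: [3.063, 1.549, -2.11]
wrist_force: [-3.1, -3.5, 3.2]
finger_gap: 23.6
```

Run:
```python
from h import *
st(); arc(-1.2,20)
```

```text
clk 10.35 val~0.600 r 148.1 z 200.6 gap 23.6 | F_cw -4.65 F_rad -0.66 Fz 3.21 rx-yaw 1.111
[0.0003, 0.0032, -0.0083]
[0.0003, 0.0027, -0.0084]
[0.0003, 0.0022, -0.0086]
[0.0003, 0.0017, -0.0087]
[0.0003, 0.0012, -0.0088]
[0.0003, 0.0007, -0.0089]
[0.0003, 0.0001, -0.0089]
[0.0003, -0.0004, -0.0089]
[0.0003, -0.0009, -0.0088]
[0.0003, -0.0015, -0.0088]
[0.0003, -0.002, -0.0086]
[0.0003, -0.0025, -0.0085]
[0.0003, -0.003, -0.0083]
[0.0003, -0.0035, -0.0082]
[0.0002, -0.004, -0.0079]
[0.0002, -0.0045, -0.0077]
[0.0002, -0.0049, -0.0074]
[0.0002, -0.0053, -0.0071]
[0.0002, -0.0058, -0.0068]
[0.0002, -0.0062, -0.0064]
```

{"op": "play_rows", "data": {
  "motion": [0,0,0,0,0.003,-0.0083,1,0,0,0,0,0.0025,-0.0084,1,0,0,0,0,0.002,-0.0086,1,0,0,0,0,0.0015,-0.0087,1,0,0,0,0,0.001,-0.0088,1,0,0,0,0,0.0005,-0.0088,1,0,0,0,0,0,-0.0088,1,0,0,0,0,-0.0005,-0.0088,1,0,0,0,0,-0.001,-0.0088,1,0,0,0,0,-0.0015,-0.0088,1]
}}

```text
clock: 11.35
eef_pos: [503.5, 45.3, 200.7]
eef_rot: [-2.971, 1.552, -1.86]
wrist_force: [11.5, -2.3, -9.6]
finger_gap: 23.0
```

Run:
```python
from h import *
st(); arc(-0.6,10)
```

```text
clk 11.35 val~-0.044 r 148.0 z 200.7 gap 23.0 | F_cw 0.31 F_rad -11.76 Fz -9.58 rx-yaw 1.111
[0.0003, -0.0024, -0.0085]
[0.0003, -0.0029, -0.0084]
[0.0003, -0.0034, -0.0082]
[0.0003, -0.0039, -0.008]
[0.0003, -0.0043, -0.0077]
[0.0003, -0.0048, -0.0075]
[0.0003, -0.0052, -0.0072]
[0.0003, -0.0057, -0.0068]
[0.0003, -0.0061, -0.0065]
[0.0003, -0.0064, -0.0061]
```

{"op": "play_rows", "data": {
  "motion": [0,0,0,0,-0.0035,-0.0085,1,0,0,0,0,-0.0035,-0.0084,1,0,0,0,0,-0.004,-0.008,1,0,0,0,0,-0.0045,-0.008,1,0,0,0,0,-0.005,-0.0077,1,0,0,0,0,-0.005,-0.0075,1,0,0,0,0,-0.0055,-0.007,1,0,0,0,0,-0.006,-0.0065,1,0,0,0,0,-0.006,-0.0065,1]
}}

```text
clock: 12.25
eef_pos: [510.4, -41.0, 200.7]
eef_rot: [3.048, 1.553, -2.125]
wrist_force: [8.5, 4.1, -9.8]
finger_gap: 23.1
```

Run:
```python
from h import *
st(); arc(-0.06,1); arc(0.6,10)
```

```text
clk 12.25 val~-0.638 r 147.8 z 200.7 gap 23.1 | F_cw 0.75 F_rad -9.42 Fz -9.84 rx-yaw 1.111
[0.0018, -0.0066, -0.0059]
[0.0001, 0.0065, 0.006]
[0.0001, 0.006, 0.0065]
[0.0001, 0.0056, 0.0069]
[0.0001, 0.0052, 0.0072]
[0.0, 0.0047, 0.0075]
[0.0, 0.0043, 0.0078]
[0.0, 0.0038, 0.008]
[0.0, 0.0033, 0.0082]
[0.0, 0.0028, 0.0084]
[0.0, 0.0023, 0.0086]
```

{"op": "play_rows", "data": {
  "motion": [0,0,0,0,0.0065,0.006,1,0,0,0,0,0.006,0.0065,1,0,0,0,0,0.0055,0.007,1,0,0,0,0,0.005,0.007,1]
}}

```text
clock: 12.65
eef_pos: [501.8, -8.0, 200.6]
eef_rot: [3.101, 1.551, -2.073]
wrist_force: [0.1, -0.5, -3.3]
finger_gap: 23.3
```

Run:
```python
from h import *
st(); arc(0.18,3)
```

```text
clk 12.65 val~-0.407 r 147.7 z 200.6 gap 23.3 | F_cw -0.54 F_rad -0.02 Fz -3.26 rx-yaw 1.108
[0.0004, 0.0051, 0.0073]
[0.0004, 0.0044, 0.0077]
[0.0004, 0.0039, 0.008]
```

{"op": "play_rows", "data": {
  "motion": [0,0,0,0,0.0047,0.0075,1,0,0,0,0,0.0043,0.0078,1]
}}

```text
clock: 12.85
eef_pos: [500.3, 10.6, 200.7]
eef_rot: [-3.114, 1.549, -2.005]
wrist_force: [1.1, -5.6, -4.4]
finger_gap: 23.3
```

Run:
```python
from h import *
st(); arc(0.18,3)
```

```text
clk 12.85 val~-0.280 r 147.8 z 200.7 gap 23.3 | F_cw -5.57 F_rad -0.96 Fz -4.38 rx-yaw 1.109
[0.0004, 0.0041, 0.0079]
[0.0004, 0.0034, 0.0082]
[0.0004, 0.0029, 0.0084]
```

{"op": "play_rows", "data": {
  "motion": [0,0,0,0,0.0038,0.008,1,0,0,0,0,0.0033,0.0082,1]
}}

```text
clock: 13.05
eef_pos: [501.1, 29.3, 200.7]
eef_rot: [-3.037, 1.548, -1.927]
wrist_force: [2.2, -5.1, -4.6]
finger_gap: 23.2
```

Run:
```python
from h import *
st(); arc(0.18,3)
```

```text
clk 13.05 val~-0.154 r 147.8 z 200.7 gap 23.2 | F_cw -4.86 F_rad -2.78 Fz -4.62 rx-yaw 1.110
[0.0004, 0.003, 0.0084]
[0.0004, 0.0023, 0.0086]
[0.0004, 0.0018, 0.0087]
```

{"op": "play_rows", "data": {
  "motion": [0,0,0,0,0.0027,0.0084,1,0,0,0,0,0.002,0.0086,1]
}}

```text
clock: 13.25
eef_pos: [504.4, 47.6, 200.6]
eef_rot: [-2.985, 1.546, -1.874]
wrist_force: [-1.5, -5.2, -2.1]
finger_gap: 23.4
```

Run:
```python
from h import *
st(); arc(0.18,3)
```

```text
clk 13.25 val~-0.027 r 147.8 z 200.6 gap 23.4 | F_cw -5.39 F_rad 0.20 Fz -2.10 rx-yaw 1.111
[0.0003, 0.0019, 0.0087]
[0.0003, 0.0012, 0.0088]
[0.0003, 0.0007, 0.0089]
```

{"op": "play_rows", "data": {
  "motion": [0,0,0,0,0.0013,0.0087,1,0,0,0,0,0.0008,0.0088,1]
}}

```text
clock: 13.45
eef_pos: [509.8, 65.5, 200.6]
eef_rot: [-2.984, 1.544, -1.873]
wrist_force: [-1.7, -5.0, -1.5]
finger_gap: 23.2
```

Run:
```python
from h import *
st(); arc(0.18,3)
```

```text
clk 13.45 val~0.099 r 147.8 z 200.6 gap 23.2 | F_cw -5.31 F_rad -0.19 Fz -1.51 rx-yaw 1.111
[0.0003, 0.0008, 0.0089]
[0.0003, 0.0001, 0.0089]
[0.0003, -0.0005, 0.0089]
```

{"op": "play_rows", "data": {
  "motion": [0,0,0,0,0,0.0088,1,0,0,0,0,-0.0003,0.0088,1]
}}

```text
clock: 13.65
eef_pos: [517.5, 82.5, 200.6]
eef_rot: [-2.989, 1.543, -1.877]
wrist_force: [-0.5, -5.3, -1.5]
finger_gap: 23.2
```

Run:
```python
from h import *
st(); arc(0.18,3)
```

```text
clk 13.65 val~0.225 r 147.9 z 200.6 gap 23.2 | F_cw -4.89 F_rad -2.04 Fz -1.46 rx-yaw 1.112
[0.0003, -0.0004, 0.0089]
[0.0003, -0.0011, 0.0088]
[0.0003, -0.0016, 0.0087]
```

{"op": "play_rows", "data": {
  "motion": [0,0,0,0,-0.001,0.0088,1,0,0,0,0,-0.0015,0.0088,1]
}}

```text
clock: 13.85
eef_pos: [527.3, 98.5, 200.6]
eef_rot: [-2.982, 1.541, -1.869]
wrist_force: [-0.6, -5.6, -0.8]
finger_gap: 23.5
```

Run:
```python
from h import *
st(); arc(0.12,2)
```

```text
clk 13.85 val~0.352 r 147.9 z 200.6 gap 23.5 | F_cw -4.95 F_rad -2.78 Fz -0.77 rx-yaw 1.113
[0.0006, -0.0016, 0.0088]
[0.0006, -0.0022, 0.0086]
```

{"op": "play_rows", "data": {
  "motion": [0,0,0,0,-0.002,0.0086,1,0,0,0,0,-0.0025,0.0085,1]
}}

```text
clock: 14.05
eef_pos: [538.7, 112.8, 200.6]
eef_rot: [-2.969, 1.539, -1.856]
wrist_force: [-1.1, -7.0, -1.5]
finger_gap: 23.4
```

Run:
```python
from h import *
st(); arc(0.12,2)
```

```text
clk 14.05 val~0.476 r 148.0 z 200.6 gap 23.4 | F_cw -5.90 F_rad -3.92 Fz -1.45 rx-yaw 1.114
[0.0006, -0.0027, 0.0085]
[0.0006, -0.0032, 0.0083]
```

{"op": "play_rows", "data": {
  "motion": [0,0,0,0,-0.003,0.0083,1,0,0,0,0,-0.0035,0.0082,1]
}}

```text
clock: 14.25
eef_pos: [551.7, 125.4, 200.6]
eef_rot: [-2.964, 1.537, -1.85]
wrist_force: [-2.7, -8.3, -1.5]
finger_gap: 23.3
```

Run:
```python
from h import *
st(); arc(-1.2,20)
```

```text
clk 14.25 val~0.598 r 148.0 z 200.6 gap 23.3 | F_cw -7.39 F_rad -4.54 Fz -1.45 rx-yaw 1.114
[0.0003, 0.0032, -0.0083]
[0.0003, 0.0028, -0.0084]
[0.0004, 0.0022, -0.0086]
[0.0004, 0.0017, -0.0087]
[0.0004, 0.0012, -0.0088]
[0.0004, 0.0007, -0.0088]
[0.0004, 0.0001, -0.0089]
[0.0004, -0.0004, -0.0089]
[0.0004, -0.0009, -0.0088]
[0.0004, -0.0015, -0.0088]
[0.0004, -0.002, -0.0086]
[0.0004, -0.0025, -0.0085]
[0.0004, -0.003, -0.0083]
[0.0004, -0.0035, -0.0082]
[0.0004, -0.004, -0.0079]
[0.0004, -0.0044, -0.0077]
[0.0004, -0.0049, -0.0074]
[0.0004, -0.0053, -0.0071]
[0.0003, -0.0057, -0.0068]
[0.0003, -0.0061, -0.0064]
```

The turning has stiffened, with the last readings at 5.9 and 7.4 N against about 5.2 N running free. I'll push a little further while still moving, for one more reading.

{"op": "play_rows", "data": {
  "motion": [0,0,0,0,-0.002,0.0045,1]
}}

```text
clock: 14.35
eef_pos: [555.6, 128.8, 200.6]
eef_rot: [-2.952, 1.535, -1.837]
wrist_force: [-1.6, -9.1, -0.2]
finger_gap: 22.9
```

Run:
```python
from h import *
st(); im,_=camera("side"); st(); im,_=camera("side");st()
cv2.imwrite("pics/side6.png",cv2.resize(im[100:260,190:310],None,fx=5,fy=3.7,interpolation=cv2.INTER_CUBIC))
```

```text
clk 14.35 val~0.633 r 148.1 z 200.6 gap 22.9 | F_cw -6.91 F_rad -6.08 Fz -0.22 rx-yaw 1.114
clk 14.40 val~0.636 r 148.1 z 200.6 gap 23.4 | F_cw -4.50 F_rad -4.41 Fz -1.10 rx-yaw 1.114
clk 14.45 val~0.634 r 148.1 z 200.6 gap 23.1 | F_cw -4.17 F_rad -5.62 Fz -1.12 rx-yaw 1.114
```

View pics/side6.png

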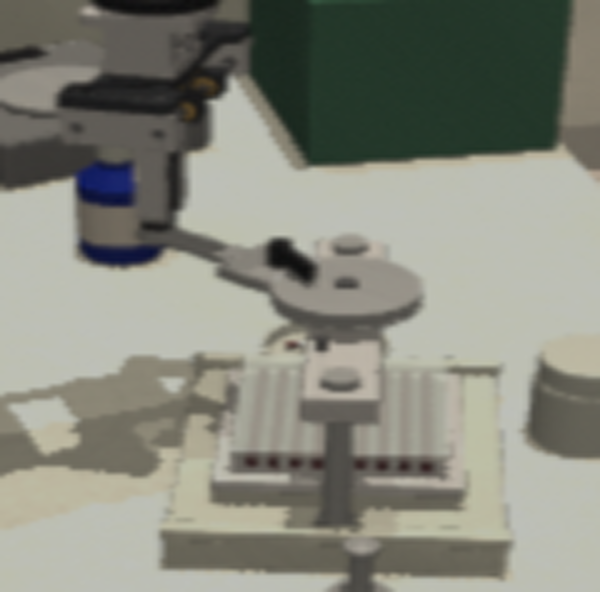

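{"op": "play_rows", "data": {
  "motion": [0,0,0,0,0.0025,-0.0083,1,0,0,0,0,0.0022,-0.0084,1,0,0,0,0,0.0018,-0.0086,1,0,0,0,0,0.0012,-0.0087,1,0,0,0,0,0.0007,-0.0088,1,0,0,0,0,0.0002,-0.0088,1,0,0,0,0,-0.0003,-0.0088,1,0,0,0,0,-0.001,-0.0088,1,0,0,0,0,-0.0015,-0.0088,1]
}}

```text
clock: 15.35
eef_pos: [509.0, 63.1, 200.7]
eef_rot: [3.072, 1.542, -2.093]
wrist_force: [0.8, 6.1, -7.9]
finger_gap: 23.4
```

Run:
```python
from h import *
st(); arc(0.6,12)
```

```text
clk 15.35 val~0.082 r 147.8 z 200.7 gap 23.4 | F_cw 6.05 F_rad 1.31 Fz -7.90 rx-yaw 1.118
[-0.0001, 0.0008, 0.0073]
[-0.0001, 0.0002, 0.0074]
[-0.0001, -0.0001, 0.0074]
[-0.0001, -0.0005, 0.0074]
[-0.0001, -0.0009, 0.0073]
[-0.0001, -0.0012, 0.0073]
[-0.0001, -0.0016, 0.0072]
[-0.0001, -0.002, 0.0071]
[-0.0001, -0.0023, 0.007]
[-0.0001, -0.0027, 0.0069]
[-0.0001, -0.003, 0.0068]
[-0.0001, -0.0033, 0.0066]
```

Run:
```python
from h import *
im,_=camera("side"); st()
cv2.imwrite("pics/side7.png",cv2.resize(im[100:260,190:310],None,fx=5,fy=3.7,interpolation=cv2.INTER_CUBIC))
for n in("reverser_tip","reverser_pivot"):
    for r in place_of("side",n)[:2]: print(n,round(r["conf"],2),np.round(toW("side",r["at"]),1),lev(toW("side",r["at"]),ang(pose()[0])[0]))
```

```text
clk 15.40 val~0.074 r 147.7 z 200.7 gap 23.7 | F_cw -0.02 F_rad 4.31 Fz -7.74 rx-yaw 1.118
reverser_tip 0.65 [627.2  12.1 199.4] dist from pivot 30.7 lateral(cw+) -7.8 z 199.4
reverser_pivot 0.65 [597.6  33.6 200.1] dist from pivot -4.4 lateral(cw+) 2.4 z 200.1
```

View pics/side7.png

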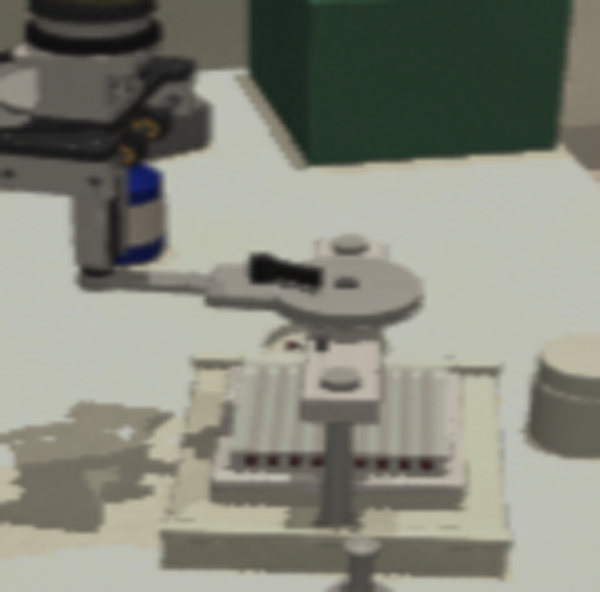

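The lever at crop (285,268) still leans to the pressing side. That 6 N was a ratchet-click peak, and it is now 0. Forward again in small steps.

{"op": "play_rows", "data": {
  "motion": [0,0,0,0,0.0006,0.0073,1,0,0,0,0,0.0002,0.0074,1]
}}

```text
clock: 15.7
eef_pos: [514.4, 76.2, 200.7]
eef_rot: [3.071, 1.539, -2.096]
wrist_force: [-3.2, -2.5, -3.1]
finger_gap: 23.3
```

Run:
```python
from h import *
st(); arc(0.1,2)
```

```text
clk 15.70 val~0.178 r 147.8 z 200.7 gap 23.3 | F_cw -3.63 F_rad 1.81 Fz -3.14 rx-yaw 1.116
[0.0006, 0.0001, 0.0074]
[0.0006, -0.0005, 0.0074]
```

{"op": "play_rows", "data": {
  "motion": [0,0,0,0,-0.0003,0.0074,1]
}}

```text
clock: 15.8
eef_pos: [517.8, 82.9, 200.6]
eef_rot: [3.068, 1.538, -2.098]
wrist_force: [-7.1, -3.3, -1.0]
finger_gap: 23.6
```

Run:
```python
from h import *
st(); arc(0.1,2)
```

```text
clk 15.80 val~0.229 r 147.8 z 200.6 gap 23.6 | F_cw -6.30 F_rad 4.65 Fz -0.96 rx-yaw 1.116
[0.0006, -0.0003, 0.0074]
[0.0006, -0.0008, 0.0074]
```

{"op": "play_rows", "data": {
  "motion": [0,0,0,0,-0.0007,0.0074,1]
}}

```text
clock: 15.9
eef_pos: [521.7, 89.7, 200.6]
eef_rot: [3.065, 1.537, -2.102]
wrist_force: [-6.4, -2.5, -1.3]
finger_gap: 23.2
```

Run:
```python
from h import *
st(); arc(0.1,2)
```

```text
clk 15.90 val~0.281 r 147.8 z 200.6 gap 23.2 | F_cw -5.47 F_rad 4.13 Fz -1.31 rx-yaw 1.117
[0.0006, -0.0007, 0.0074]
[0.0006, -0.0012, 0.0073]
```

{"op": "play_rows", "data": {
  "motion": [0,0,0,0,-0.0012,0.0074,1]
}}

```text
clock: 16.0
eef_pos: [525.9, 96.3, 200.6]
eef_rot: [3.054, 1.536, -2.112]
wrist_force: [-6.2, -2.9, -0.3]
finger_gap: 23.2
```

Run:
```python
from h import *
st(); arc(0.1,2)
```

```text
clk 16.00 val~0.335 r 147.8 z 200.6 gap 23.2 | F_cw -5.91 F_rad 3.53 Fz -0.27 rx-yaw 1.117
[0.0005, -0.0011, 0.0073]
[0.0005, -0.0016, 0.0072]
```

{"op": "play_rows", "data": {
  "motion": [0,0,0,0,-0.0015,0.0073,1]
}}

```text
clock: 16.1
eef_pos: [530.4, 102.7, 200.6]
eef_rot: [3.052, 1.535, -2.114]
wrist_force: [-6.5, -2.6, -1.2]
finger_gap: 23.7
```

Run:
```python
from h import *
st(); arc(0.1,2)
```

```text
clk 16.10 val~0.388 r 147.9 z 200.6 gap 23.7 | F_cw -6.01 F_rad 3.60 Fz -1.22 rx-yaw 1.117
[0.0005, -0.0015, 0.0073]
[0.0005, -0.002, 0.0071]
```

{"op": "play_rows", "data": {
  "motion": [0,0,0,0,-0.0005,0.0073,1]
}}

```text
clock: 16.2
eef_pos: [534.9, 108.8, 200.6]
eef_rot: [3.115, 1.534, -2.051]
wrist_force: [4.8, -11.8, -5.2]
finger_gap: 23.6
```

Run:
```python
from h import *
st(); arc(0.1,2)
```

```text
clk 16.20 val~0.439 r 148.2 z 200.6 gap 23.6 | F_cw -5.88 F_rad -11.30 Fz -5.20 rx-yaw 1.117
[0.0006, -0.0022, 0.0071]
[0.0006, -0.0024, 0.007]
```

```bash
cat >> h.py <<'E'
def avg(n=6):
    ims=[camera("side")[0].astype(np.float32) for _ in range(n)]
    return np.mean(ims,0)
E
python3 - <<'E'
from h import *
st(); a=avg(6); np.save("now1.npy",a); st()
b=cv2.imread("pics/side0.png").astype(np.float32)
for nm,c in(("L",slice(236,251)),("R",slice(266,280))):
    print(nm); 
    for i in range(200,258): print(i,np.round(b[i,c].mean(0)).astype(int),np.round(a[i,c].mean(0)).astype(int))
E
```

```text
clk 16.20 val~0.439 r 148.2 z 200.6 gap 23.6 | F_cw -5.88 F_rad -11.30 Fz -5.20 rx-yaw 1.117
clk 16.50 val~0.439 r 148.1 z 200.7 gap 23.5 | F_cw -3.23 F_rad -4.87 Fz -4.41 rx-yaw 1.117
L
200 [158 171 174] [151 163 166]
201 [153 165 168] [147 159 162]
202 [150 162 165] [144 156 159]
203 [149 161 163] [144 156 159]
204 [148 160 163] [139 151 153]
205 [148 160 162] [138 149 151]
206 [146 158 161] [139 150 153]
207 [143 155 158] [137 148 151]
208 [141 153 156] [135 147 149]
209 [141 153 155] [135 147 149]
210 [140 152 154] [136 147 149]
211 [139 151 154] [137 148 151]
212 [139 151 153] [137 149 151]
213 [141 153 155] [139 150 152]
214 [143 155 158] [142 154 157]
215 [144 157 159] [143 155 158]
216 [145 158 160] [143 155 158]
217 [147 159 162] [143 155 157]
218 [148 160 162] [144 157 159]
219 [145 156 158] [143 156 158]
220 [105 113 118] [144 156 158]
221 [79 85 93] [142 152 154]
222 [67 71 82] [102 109 114]
223 [64 68 79] [76 82 89]
224 [65 69 79] [66 71 80]
225 [72 76 84] [69 73 81]
226 [ 91  97 102] [86 92 97]
227 [109 117 122] [102 109 113]
228 [153 164 168] [148 159 163]
229 [155 166
[... 2049 characters left out ...]
 [ 88 100 103] [ 86  98 101]
237 [100 114 118] [ 98 113 116]
238 [148 171 174] [146 168 170]
239 [159 183 186] [157 180 182]
240 [161 185 187] [158 182 184]
241 [160 184 186] [157 181 183]
242 [156 180 181] [154 177 178]
243 [162 186 186] [160 183 183]
244 [162 184 184] [160 181 181]
245 [118 134 136] [116 132 133]
246 [ 94 108 110] [ 92 106 108]
247 [ 92 106 109] [ 91 104 107]
248 [ 90 103 106] [ 88 101 104]
249 [ 89 102 105] [ 88 100 103]
250 [ 89 101 104] [ 87  99 102]
251 [ 88 101 104] [ 86  99 102]
252 [ 87 100 103] [ 86  98 101]
253 [ 87  99 102] [ 85  98 100]
254 [ 89 102 105] [ 87 100 103]
255 [117 132 136] [115 130 134]
256 [162 179 180] [159 176 177]
257 [176 190 188] [173 187 185]
```

```bash
cat > edge.py <<'E'
from h import *
def prep(im): # raw -> same crop/resample as side6/7
    return cv2.resize(np.clip(im,0,255).astype(np.uint8)[100:260,190:310],None,fx=5,fy=3.7,interpolation=cv2.INTER_CUBIC)
def gain(a,b):
    s=slice(int((247-100)*3.7),int((252-100)*3.7)); return b[s,210:310].mean()/a[s,210:310].mean()
# columns (raw) -> bands; per raw column, edge crossing rows
cols=list(range(235,252))+list(range(265,282))
def cross(g,col,r0,r1,rising):
    x=int((col+.5-190)*5); p=g[:,x-2:x+3].mean(1)
    lo,hi=[int((r-100)*3.7) for r in (r0,r1)]
    q=p[lo:hi]; return q
def reg(a,b,r0,r1,k):  # mean vertical shift b rel a (raw px) by least squares over window moving with tilt
    out=[]
    A1=a.mean(2).astype(np.float32); B1=b.mean(2).astype(np.float32)/gain(a,b)
    for col in cols:
        t=(col-243)*1.0/29 # tilt px/col
        pa=A1[:,int((col+.5-190)*5)-2:int((col+.5-190)*5)+3].mean(1); pb=B1[:,int((col+.5-190)*5)-2:int((col+.5-190)*5)+3].mean(1)
        y=np.arange((r0+t-100+.5)*3.7,(r1+t-100+.5)*3.7)
        i=np.arange(len(pa)); best=min((np.sum((np.interp(y+s*3.7,i,pb)-np.interp(y,i,pa))**2),s) for s in np.arange(-1,4,.02))
        out.append(best[1])
    out=np.array(out); return np.mean(out),np.median(out),out.std()/np.sqrt(len(out))
if __name__=="__main__":
    b=prep(cv2.imread("pics/side0.png"))
    L={"s6":cv2.imread("pics/side6.png"),"s7":cv2.imread("pics/side7.png"),"now1":prep(np.load("now1.npy"))}
    L["s1(start)"]=None
    for n,x in L.items():
        if x is None: continue
        print(n,"platen",np.round(reg(b,x,218.5,222,0),3),"trayedge",np.round(reg(b,x,229,232,0),3),"traybot",np.round(reg(b,x,235.5,238,0),3),"base",np.round(reg(b,x,243,246.5,0),3),np.round(reg(b,x,252.5,256,0),3))
    # scale px/mm at tray front edge
    P=camera_params("side"); T=np.linalg.inv(np.array(P["T"]))
    def pr(w): c=(T@np.append(w,1))[:3]; return P["fy"]*c[1]/c[2]+P["cy"],P["fx"]*c[0]/c[2]+P["cx"]
    for w in([648,-60,60],[648,-60,70],[648,-57,84]): print(pr(w), pr(np.array(w)-[0,0,1])[0]-pr(w)[0])
E
python3 edge.py
```

```text
s6 platen [2.017 2.09  0.065] trayedge [0.419 0.46  0.048] traybot [0.    0.    0.002] base [0.    0.    0.001] [0.    0.    0.001]
s7 platen [1.715 1.86  0.069] trayedge [0.002 0.    0.002] traybot [0.002 0.    0.001] base [0.001 0.    0.001] [-0.003  0.     0.001]
now1 platen [1.875 1.98  0.065] trayedge [0.2   0.12  0.036] traybot [-0.002  0.     0.002] base [0.001 0.    0.001] [-0.003  0.     0.001]
(np.float64(227.52215461055226), np.float64(264.45580892230316)) 0.26857695614779686
(np.float64(224.8241836745915), np.float64(264.55274906211326)) 0.27079950909939043
(np.float64(220.40253253166455), np.float64(264.4381373238154)) 0.27370158035057557
```

The sub-pixel picture comparison settles it. At the end of stroke 2 the tray had sunk about 1.5 mm (~90 N), but the last return swing backed the screw off, and the tray is now only ~0.7 mm down (~45 N). That matches the lower force I felt. I'll press on towards 0.63 rad.

{"op": "play_rows", "data": {
  "motion": [0,0,0,0,-0.0026,0.0071,1,0,0,0,0,-0.0025,0.007,1]
}}

```text
clock: 16.7
eef_pos: [545.3, 119.4, 200.6]
eef_rot: [3.096, 1.532, -2.07]
wrist_force: [-5.9, -2.8, -0.9]
finger_gap: 23.1
```

Run:
```python
from h import *
st(); arc(0.1,2)
```

```text
clk 16.70 val~0.539 r 147.9 z 200.6 gap 23.1 | F_cw -6.20 F_rad 2.13 Fz -0.93 rx-yaw 1.117
[0.0005, -0.0026, 0.0069]
[0.0005, -0.003, 0.0068]
```

{"op": "play_rows", "data": {
  "motion": [0,0,0,0,-0.0028,0.0069,1]
}}

```text
clock: 16.8
eef_pos: [550.9, 124.7, 200.6]
eef_rot: [3.096, 1.531, -2.07]
wrist_force: [-5.9, -4.5, -2.0]
finger_gap: 23.9
```

Run:
```python
from h import *
st(); arc(0.1,2)
```

```text
clk 16.80 val~0.591 r 148.0 z 200.6 gap 23.9 | F_cw -7.42 F_rad 0.48 Fz -1.95 rx-yaw 1.117
[0.0005, -0.0031, 0.0068]
[0.0005, -0.0034, 0.0066]
```

{"op": "play_rows", "data": {
  "motion": [0,0,0,0,-0.003,0.0065,1]
}}

```text
clock: 16.9
eef_pos: [556.6, 129.5, 200.6]
eef_rot: [3.106, 1.53, -2.06]
wrist_force: [-5.2, -5.6, -0.8]
finger_gap: 23.3
```

Run:
```python
from edge import *
st(); a=avg(3); np.save("now2.npy",a); st()
b=prep(cv2.imread("pics/side0.png")); x=prep(a)
print("platen",np.round(reg(b,x,218.5,222,0),3),"trayedge",np.round(reg(b,x,229,232,0),3))
```

```text
clk 16.90 val~0.642 r 148.0 z 200.6 gap 23.3 | F_cw -7.52 F_rad -1.19 Fz -0.83 rx-yaw 1.117
clk 17.05 val~0.643 r 148.0 z 200.6 gap 23.2 | F_cw -3.22 F_rad -0.57 Fz -0.20 rx-yaw 1.118
platen [2.024 2.09  0.065] trayedge [0.428 0.47  0.048]
```

About 7.5 N, so 2.4 N over free running. The tray is down 0.43 px, which is about 1.5 mm or 94 N. Both are on target, so I'll let go.

{"op": "play_rows", "data": {
  "motion": [0,0,0,0,0,0,-0.3,0,0,0,0,0,0,-0.3,0,0,0,0,0,0,-0.3,0,0,0,0,0,0,-0.3,0,0,0,0,0,0,-0.3]
}}

```text
clock: 17.55
eef_pos: [557.7, 129.7, 202.1]
eef_rot: [-3.053, 1.533, -1.936]
wrist_force: [-0.7, -0.2, -0.0]
finger_gap: 59.3
```

Run:
```python
from h import *
st()
```

```text
clk 17.55 val~0.648 r 147.5 z 202.1 gap 59.3 | F_cw -0.66 F_rad 0.28 Fz -0.03 rx-yaw 1.118
```

{"op": "play_rows", "data": {
  "motion": [0,0,0,-0.02,0,0,-0.3,0,0,0,-0.03,0,0,-0.3,0,0,0,-0.04,0,0,-0.3,0,0,0,-0.03,0.01,0,-0.3,0,0,0,0,0,0,-0.3,0,0,0,0,0,0,-0.3,0,0,0,0,0,0,-0.3]
}}

```text
clock: 18.25
eef_pos: [549.8, 138.4, 325.4]
eef_rot: [-3.078, 1.532, -1.96]
wrist_force: [-0.9, -0.9, 0.0]
finger_gap: 61.1
```

Run:
```python
from edge import *
st(); a=avg(3); x=prep(a); cv2.imwrite("pics/side8.png",x)
b=prep(cv2.imread("pics/side0.png"))
print("platen",np.round(reg(b,x,218.5,222,0),3),"trayedge",np.round(reg(b,x,229,232,0),3),"base",np.round(reg(b,x,243,246.5,0),3))
for n in("knob_mid","reverser_tip","reverser_pivot"):
    for r in place_of("side",n)[:1]:
        w=toW("side",r["at"]); print(n,round(r["conf"],2),np.round(w,1),np.pi+YAW-ang(w)[0],lev(w,np.pi+YAW-.64))
```

```text
clk 18.25 val~0.642 r 159.3 z 325.4 gap 61.1 | F_cw -1.25 F_rad -0.13 Fz 0.01 rx-yaw 1.118
platen [2.03  2.1   0.065] trayedge [0.442 0.48  0.049] base [0.005 0.    0.001]
knob_mid 0.41 [549.8 126.5 210.2] 0.5936479084061563 dist from pivot -100.0 lateral(cw+) -7.0 z 210.2
reverser_tip 0.61 [625.3  20.1 201.6] 0.038877767494208015 dist from pivot 30.4 lateral(cw+) -13.4 z 201.6
reverser_pivot 0.4 [614.4  52.5 200.2] 0.6017868351130966 dist from pivot -1.8 lateral(cw+) -2.0 z 200.2
```

View pics/side8.png

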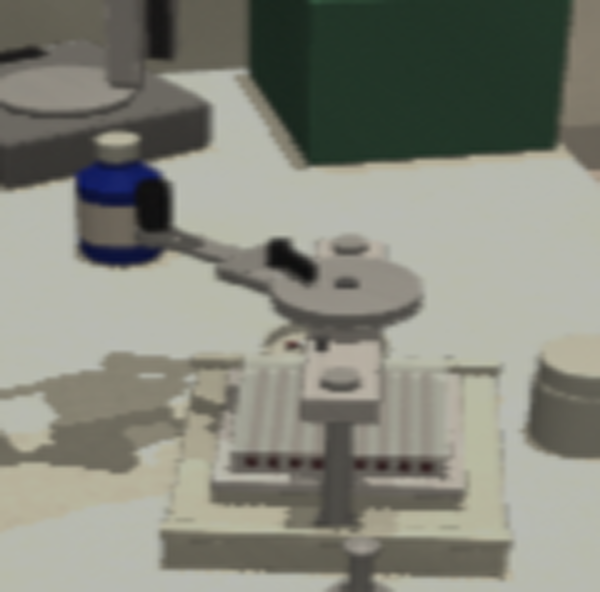

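The hand is clear of the knob at crop (152,205). The lever at (292,258) leans to the pressing side, and the tray and platen have held their positions since I let go. Handing in.

```bash
python3 -c "
from cell import *
print(sign_off())"
```

```text
the job is handed in; nothing more can be done
None
```

The job is handed in after about 18 s of robot time. The platen is pressing on the capsules at roughly 90 N, inside the 40 to 150 N range.

- **Lever:** I flipped it to pressing with shut fingers before the screw was turned. That push also nudged the handle about 0.08 rad anticlockwise, at most 0.3 mm of platen travel. I estimated the platen's start position from this and did not measure it.
- **Free-wheel swing:** I gripped the knob and swung the handle anticlockwise to its stop. It ran at about 0.6 N, and the stop was felt clearly.
- **Pressing:** I made two full strokes and one short one. The screw ran free at about 5.1 N, and the last reading while turning was 7.5 N, so about 2.4 N more.
- **Last checks, after letting go:** In the side picture the tray had sunk about 0.44 px, which is about 1.6 mm or 95 N. It had not moved since release. The lever leaned to the pressing side, and the gripper was clear of the knob.

**Readings that disagreed:**
- **Backed-off screw:** The return swing after the second stroke showed a 6 N peak and backed the platen off by about 1 mm. I saw this in the lower force and the picture, and the short last stroke made it up.
- **Fingertip force:** While flipping the lever there was a brief 13 N upward force on the fingertips. I don't know the cause.
- **Bystanders:** I did not measure their positions at the end. No unexpected contact force showed after the lever was flipped.

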